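# Snap the missing peg into the bending jig and tug-test it

### The job

Take the brass peg out of the wooden rack and push it down into the empty socket of the bending jig, without forcing it, until its spring catch snaps and the collar lies flat on the bar. Then prove that the catch holds before wire is bent round the peg: pull straight up on the seated peg with slowly rising force to about 15 N (at least 12 N, never over 25 N, which could tear it out), keep that pull for half a second, ease off and let go, leaving the peg fully seated. Leave the steel peg and the other things on the bench where they are.

Things in the scene. Friction and masses are not known exactly. Their poses are not given: they have to be found in the camera images.
- peg_mid (a point): Loose brass peg, 74.5 mm long, 0.17 kg, upright in one end hole of the rack; this point is on its axis half-way up, z towards its top. Grip its round post (18 mm in diameter), which runs from 1.25 mm to 37.25 mm above this point; below the post a collar 28 mm in diameter and 4 mm thick, its underside 2.75 mm below this point. In the rack the peg is loose and lifts straight out.
- brass_peg: The same brass peg; origin at the centre of its foot, z up along it. The shank below the collar is 18 mm in diameter and 34.5 mm long, with a tapered foot 10 mm wide at its tip and a turned groove for the catch.
- socket (a point): Centre of the mouth of the jig's empty socket, level with the bar's top, 46 mm above the bench; z up, y along the bar. A round hole 19 mm in diameter right through the 38 mm high bar, with a small chamfer. Fully home, the peg's collar lies on the bar and peg_mid is 2.75 mm above this point. A seated peg can be lifted by a free play of 0.4 to 2.8 mm (it differs each time) before the catch holds it.
- catch: The catch inside the socket; origin on its axis, 18 mm below the mouth. About there the noses of two spring plungers, round below and sloped above, stand into the hole from the bar's long sides and snap into the peg's groove. The foot meets them about 13 mm before home; pushing past takes 5 to 15 N, then they draw the peg down. Beyond the free play the pull rises by about 20 N per mm; at 30 N or more the peg can jump out.
- jig: Bending jig, fixed to the bench: black steel base 100 x 204 x 8 mm, aluminium bar 46 x 170 x 38 mm along its middle. Origin under the base's centre; x across the bar, y along it, z up. Socket at y = -55 mm. Two steel pegs fixed in the bar stand 40 mm above it, at y = 0 (post 18 mm wide) and y = 55 mm (25 mm), so hold a peg with the fingers closing along x.
- rack: Wooden peg rack, fixed to the bench, 46 x 150 x 40 mm (x, y, z), origin under its centre, y along it. Three holes 20 mm in diameter in its top at y = -45, 0 and 45 mm; the middle one is empty, the end ones hold the brass and the steel peg, either way round. Fingers close best along its x.
- steel_peg: The other loose peg, bright steel, with a thick post 30 mm in diameter; it stays in the rack. Origin at the centre of its foot, 5.5 mm above the bench.
- order_book: Blue notebook, 148 x 113 x 14 mm, behind the jig; leave it.
- bench_block: Square steel block, 62 x 62 x 18 mm; leave it.
- tea_mug: White tea mug with blue spots, 92 mm wide, 93 mm high, behind the jig on the left; leave it.
- round_tin: Round aluminium tin, 50 mm in diameter, 22 mm high; leave it.
- bracelet: Copper-coloured bracelet on a black card, 76 x 89 x 10 mm; leave it.

How it is judged:
On the way, in this order (a step that is already met when the one before it is completed fails the run):
1. the brass peg is pushed fully home in the socket, collar on the bar (within 0.6 mm) (horizontal distance between peg_mid and socket below 0.003 m and angle between peg_mid's own z axis and vertical below 0.06 rad and z of peg_mid in the frame of socket below 0.00335 m), for 0.1 s.
2. the seated peg is pulled upward against its catch for 0.3 s with a pull of about 11 to 25 N (10 to 30 N between peg and catch) (horizontal distance between peg_mid and socket below 0.003 m and angle between peg_mid's own z axis and vertical below 0.06 rad and z of peg_mid in the frame of socket between 0.00295 and 0.00755 m and contact force between brass_peg and catch between 10 and 30 N), for 0.3 s.
At the end, for the whole second after the job is handed in: the brass peg stands upright in the jig's socket, held by the catch, its collar within 1.5 mm of the bar's top, at rest and released; the steel peg is still in the rack where it was (within 10 mm) (horizontal distance between peg_mid and socket below 0.003 m and angle between peg_mid's own z axis and vertical below 0.06 rad and z of peg_mid in the frame of socket below 0.00425 m and contact force between the fingers and brass_peg below 0.1 N and linear speed of brass_peg below 0.02 m/s and distance of steel_peg from where it was at the start of the episode below 0.01 m); the robot touches nothing.
It fails at once if the seated peg is pulled too hard: over 30 N between peg and catch, with the collar 0.2 to 4.8 mm off the bar (horizontal distance between peg_mid and socket below 0.003 m and angle between peg_mid's own z axis and vertical below 0.06 rad and z of peg_mid in the frame of socket between 0.00295 and 0.00755 m and linear speed of brass_peg below 0.008 m/s and contact force between brass_peg and catch above 30 N).
It fails at once if the peg is forced: more than 70 N between the peg and the jig (contact force between brass_peg and jig above 70 N).
It fails at once if a bystander on the bench is pushed more than 20 mm (distance of any of steel_peg, order_book, tea_mug, bench_block, round_tin, bracelet from where it was at the start of the episode above 0.02 m).
It also fails if it takes over 58 s, if anything falls off the work surface, if the arm or the gripper's body presses on something with over 40 N, if the wrist force passes 120 N, or if a joint passes its speed limit or range.

### The arm

A 7-joint arm with a two-finger parallel gripper is mounted at the origin on a cart in front of the work surface, level with it; the furniture and walls round the work are solid. World frame = base frame: x ahead of the robot, y to its left, z up, the work surface at z = 0. Lengths are in m, angles in rad, forces in N, time in s.
With the tool pointing down it reaches from about 0.425 to 0.925 m from the base axis. Payload 6.8 kg.
Tool frame: the origin (TCP) lies between the finger pads; the fingertips stand 19 mm ahead of it and the grasp point (between the pads) is the TCP; z points along the fingers, x is the direction in which the jaws open and shut, and the axes are right-handed (so a half turn about z gives the same grasp; the last joint's range is limited). The gripper opens to 85 mm and grips with 20 to 120 N. Pads are 22 mm wide; open, the fingers measure 114 mm over their backs; the gripper's body (76 mm by 85 mm) begins 54 mm behind the grasp point. The pads swing forward as they close: fully open they stand 13 mm farther back than shut.
Start: joints at [1.064, 0.477, 0.022, 1.555, -0.011, 1.109, -0.083], TCP at [0.262, -0.622, 0.25] pointing down, gripper open.
Joint ranges: [-2.96, 2.96], [-0.34, 2.1], [-1.41, 1.46], [0.24, 2.44], [-1.37, 4.51], [0.17, 1.92], [-2.96, 2.96]. Speed limits (rad/s): [2.39, 2.39, 3.14, 3.14, 3.14, 3.14, 3.14].

### API

Orientations are given as a unit quaternion [w, x, y, z].
In Python, from rig import status, optics, workorder gives the robot as it stands. The module is installed in compiled form; this text tells all that it offers.
- The arm moves only by the shell command python3 -m pendant 'ROWS' [OPENING]. ROWS is JSON, one flat list of numbers, 6 for each row, row after row: the shift along the tool's x, y, z in m, then the turn, a rotation vector about the tool's x, y, z in rad. In form: [tx, ty, tz, wx, wy, wz, tx, ty, tz, wx, wy, wz, ...]. A call has 1 to 12 rows; each row shifts and turns the commanded pose from where the row before left it, along the tool's axes as they then stand; what a row does not reach is not made up. A row lasts 1/12 s, in which the tool goes at most 41.7 mm and 7.16 degrees, less where a joint would pass 70% of its speed; a pose out of reach is approached as far as the arm can. A call with a gripper value outside its range is refused whole. OPENING is the opening, from -1 (shut) to 1 (fully open), set as the call begins (- or left out, the last holds). The fingers move at their own pace and stop on an object; the grip force is fixed at half the most. Time passes only in rows, so rows that do not move let the fingers close. It gives the time, the measured TCP pose, the force and the opening at its end, in the units of the state.
- status.read_state(): the state, without advancing time (a new reading comes with each control period).
- optics.camera(name): name is "scene" or "top"; returns a dict with "frame" (384x512x3 uint8, red, green, blue), "K" (3x3 intrinsics, pixels), "R" (3x3) and "t" (3): a world point X has camera coordinates R X + t. Camera axes: x right, y down, z forward; pixel columns grow to the right and rows downward; lengths in m; the calibration is good to about 2 mm. A picture is of the moment at which its call begins. There is no depth.
- workorder.hand_in(): hands the job in, once; it reports no verdict.
The state is a dict: "t": time; "joint_positions": joint angles; "joint_velocities": joint speeds; "joint_torque": joint torques, N m; "ee_pos": TCP position; "orientation": TCP orientation; "force": force on the tool from outside, world axes, zero at the start; "moment": the same for the moment, N m; "grip_width": finger opening in m.
Only numpy, scipy, OpenCV 4.12 (cv2) and the standard library are available. Lean on these libraries where they do the work, as an engineer would, in place of code of your own. Each camera call takes 0.05 s, during which the arm holds its last target.

## Working session

There is one attempt and no reset: what is moved stays moved. The work goes in short steps, Python scripts to look and compute and a shell command to move; the robot and the scene stay as the last step left them, time stands still between calls to the robot, and variables do not carry over. Pictures are saved under pics/ and viewed, and the job is handed in when it is done.

```bash
mkdir -p pics; python3 - <<'E'
from rig import status, optics
import cv2,pickle
s=status.read_state(); print(s)
for n in("scene","top"):
    c=optics.camera(n); pickle.dump(c,open(f"pics/{n}0.pkl","wb")); print(n,c["K"],c["R"],c["t"])
    cv2.imwrite(f"pics/{n}0.png",cv2.resize(c["frame"][:,:,::-1],(800,600),interpolation=cv2.INTER_CUBIC))
E
```

```text
{'t': 0.0, 'joint_positions': array([ 1.06389694,  0.47775995,  0.02232795,  1.55645883, -0.01151888,
        1.10930864, -0.08312625]), 'joint_velocities': array([ 3.54857007e-04,  1.62497980e-03, -2.31165255e-03,  2.92186543e-04,
       -5.83801995e-04,  3.30770528e-04, -5.48854626e-05]), 'joint_torque': array([-9.59926329e-04, -5.96458876e+01,  1.60729095e+00, -2.81206173e+01,
        1.23555015e-02,  9.43624880e-03,  3.66194934e-05]), 'ee_pos': array([ 0.26189134, -0.62151175,  0.24934926]), 'orientation': array([-4.52464987e-04,  8.33159236e-01, -5.53032432e-01, -7.82092278e-04]), 'force': array([-0.42912864,  0.48211889,  0.14552711]), 'moment': array([ 0.02992933, -0.00777955,  0.00925407]), 'grip_width': 0.08536330014461065}
scene [[415.92388963   0.         260.60865763]
 [  0.         415.92388963 187.40250988]
 [  0.           0.           1.        ]] [[-0.79562696 -0.60550729 -0.01840311]
 [-0.25504299  0.36236846 -0.89646092]
 [ 0.54948232 -0.70855489 -0.4427405 ]] [0.36050931 0.23515935 0.75068195]
top [[363.05399312   0.         250.40101477]
 [  0.         363.05399312 192.65222195]
 [  0.           0.           1.        ]] [[ 5.57528056e-05 -9.99497004e-01  3.17133291e-02]
 [-9.89335326e-01 -4.67436044e-03 -1.45580775e-01]
 [ 1.45655788e-01 -3.13670003e-02 -9.88837956e-01]] [-0.12363442  0.5435285   1.00837719]
```

View pics/scene0.png

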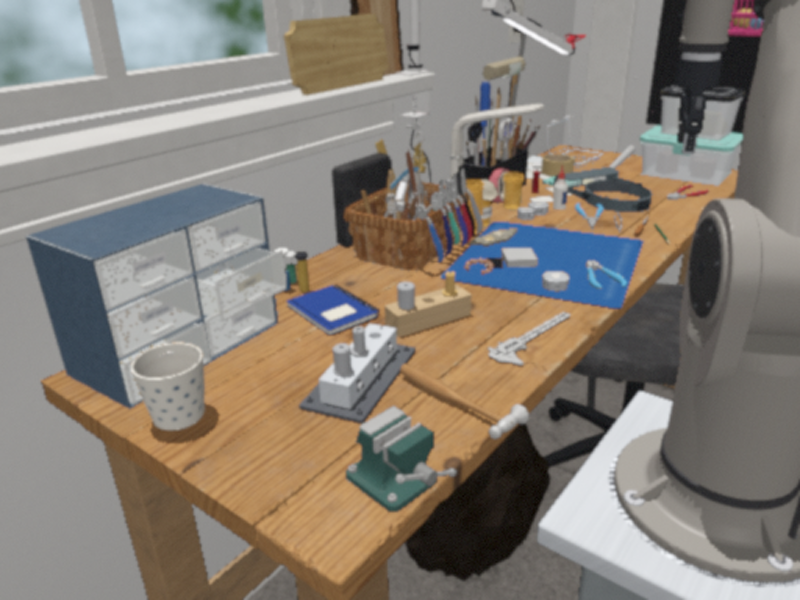

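View pics/top0.png

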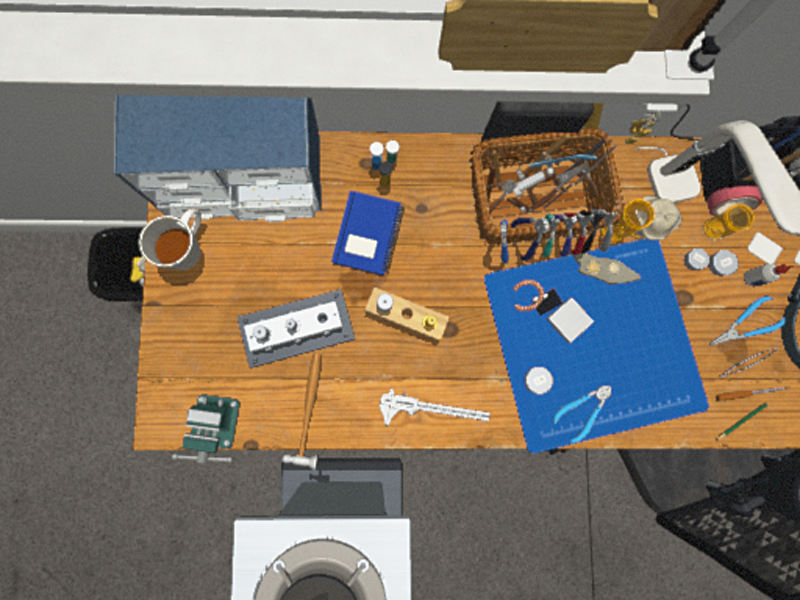

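The top view shows the brass peg in the rack's right hole, around (430,322), with the steel peg at (385,302). The jig's empty socket is at about (322,318). Next I'll enlarge both views.

```bash
python3 - <<'E'
import cv2,pickle
def crop(n,x0,y0,w,h,k):
    f=pickle.load(open(f"pics/{n}0.pkl","rb"))["frame"][y0:y0+h,x0:x0+w,::-1]
    cv2.imwrite(f"pics/{n}_crop.png",cv2.resize(f,(w*k,h*k),interpolation=cv2.INTER_CUBIC))
crop("top",145,175,150,70,5)
crop("scene",185,165,130,110,5)
E
```

```text
(no output)
```

View pics/top_crop.png

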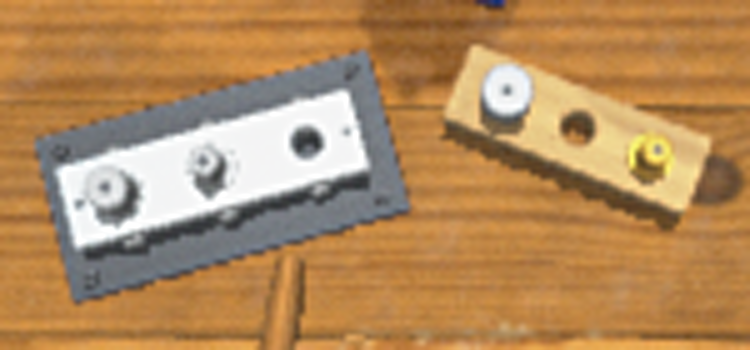

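View pics/scene_crop.png

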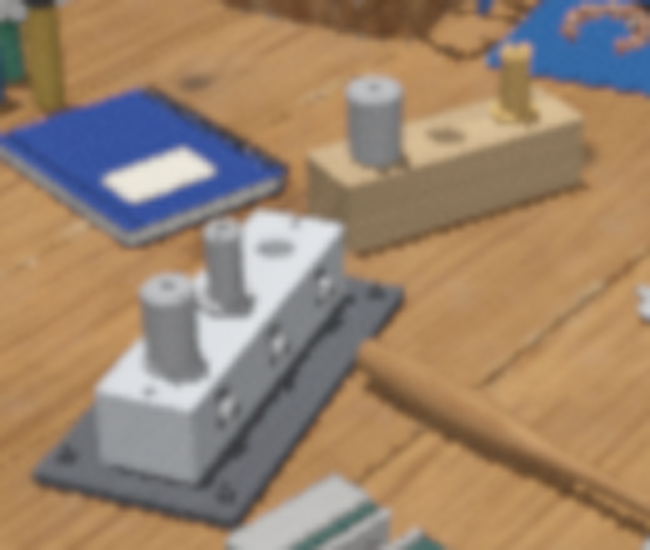

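```bash
cat > h.py <<'E'
import numpy as np,pickle
from scipy.optimize import least_squares
OFF={"top":(145,175),"scene":(185,165)}
cam={n:pickle.load(open(f"pics/{n}0.pkl","rb")) for n in OFF}
def o(n,p): return (np.array(p)+.5)/5-.5+OFF[n]
def proj(n,X):
    c=cam[n]; q=c["K"]@(c["R"]@np.array(X)+c["t"]); return q[:2]/q[2]
def back(n,uv,z):
    c=cam[n]; d=c["R"].T@np.linalg.inv(c["K"])@np.array([*uv,1]); C=-c["R"].T@c["t"]
    return C+d*(z-C[2])/d[2]
def pose(p,l):
    c,s=np.cos(p[2]),np.sin(p[2]); return [p[0]+c*l[0]-s*l[1],p[1]+s*l[0]+c*l[1],l[2]]
E
python3 - <<'E'
from h import *
S=[("socket",.046,"top",(306,142)),("socket",.046,"scene",(275,249)),("p18",.086,"top",(206,158)),("p18",.086,"scene",(225,230)),
("p25",.086,"top",(107,187)),("p25",.086,"scene",(167,287)),("brass",.08,"top",(656,148)),("brass",.08,"scene",(517,48)),("hole",.04,"top",(578,127)),("hole",.04,"scene",(445,135))]
for a,z,n,p in S: print(a,n,back(n,o(n,p),z).round(4))
for n,p in (("top",(37,140)),("top",(365,50)),("top",(410,212)),("top",(78,300)),("scene",(37,475)),("scene",(235,522)),("scene",(402,290))): print("base",n,back(n,o(n,p),.008).round(4))
for n,p in (("top",(475,45)),("top",(712,140)),("top",(682,213)),("top",(445,118)),("scene",(350,185)),("scene",(583,118)),("scene",(545,87)),("scene",(310,155))): print("rack",n,back(n,o(n,p),.04).round(4))
J=[("top",(306,142),(0,-.055,.046)),("scene",(275,249),(0,-.055,.046)),("top",(206,158),(0,0,.086)),("scene",(225,230),(0,0,.086)),("top",(107,187),(0,.055,.086)),("scene",(167,287),(0,.055,.086)),
("top",(37,140),(.05,.102,.008)),("top",(365,50),(.05,-.102,.008)),("top",(410,212),(-.05,-.102,.008)),("top",(78,300),(-.05,.102,.008)),("scene",(37,475),(.05,.102,.008)),("scene",(235,522),(-.05,.102,.008)),("scene",(402,290),(-.05,-.102,.008))]
R=[("top",(656,148),(0,-.045,.08)),("scene",(517,48),(0,-.045,.08)),("top",(578,127),(0,0,.04)),("scene",(445,135),(0,0,.04)),
("top",(475,45),(.023,.075,.04)),("top",(712,140),(.023,-.075,.04)),("top",(682,213),(-.023,-.075,.04)),("top",(445,118),(-.023,.075,.04))]
for L,p0 in((J,[.65,0,.2]),(R,[.65,-.2,-.3])):
    f=lambda p:np.concatenate([proj(n,pose(p,l))-o(n,q) for n,q,l in L])
    r=least_squares(f,p0,loss="soft_l1"); print(r.x.round(4)); print(f(r.x).reshape(-1,2).round(1).tolist())
    print("socket/brass",pose(r.x,L[0][2]))
E
```

```text
socket top [0.5127 0.0053 0.046 ]
socket scene [0.5118 0.0055 0.046 ]
p18 top [0.499  0.0561 0.086 ]
p18 scene [0.4955 0.0579 0.086 ]
p25 top [0.4829 0.1094 0.086 ]
p25 scene [0.483  0.1103 0.086 ]
brass top [ 0.5061 -0.1918  0.08  ]
brass scene [ 0.5055 -0.1943  0.08  ]
hole top [ 0.5227 -0.1507  0.04  ]
hole scene [ 0.5227 -0.1507  0.04  ]
base top [0.5178 0.1669 0.008 ]
base top [ 0.5726 -0.0254  0.008 ]
base top [ 0.4758 -0.0531  0.008 ]
base top [0.424  0.1395 0.008 ]
base scene [0.5136 0.1683 0.008 ]
base scene [0.4214 0.1426 0.008 ]
base scene [ 0.4769 -0.0496  0.008 ]
rack top [ 0.5705 -0.091   0.04  ]
rack top [ 0.5155 -0.2284  0.04  ]
rack top [ 0.4731 -0.2105  0.04  ]
rack top [ 0.5277 -0.0739  0.04  ]
rack scene [ 0.5295 -0.0758  0.04  ]
rack scene [ 0.4728 -0.2112  0.04  ]
rack scene [ 0.5115 -0.2323  0.04  ]
rack scene [ 0.5677 -0.0901  0.04  ]
[0.4975 0.0573 0.2777]
[[0.3, 0.0], [0.1, -0.3], [-0.5, 0.5], [-0.5, -0.3], [-0.3, 0.2], [0.2, 0.1], [-0.7, 0.0], [0.6, -0.3], [0.5, -0.5], [-0.8, 0.9], [-1.6, -0.5], [0.2, -0.2], [1.0, -0.9]]
socket/brass [np.float64(0.5125755720267084), np.float64(0.0044121148817698325), 0.046]
[ 0.5221 -0.1508 -0.3808]
[[0.3, 0.3], [-0.3, 0.2], [0.0, 0.2], [0.2, 0.0], [-0.4, -0.3], [0.2, -0.0], [0.5, 0.1], [-0.4, -0.3]]
socket/brass [np.float64(0.5053474274193348), np.float64(-0.19257835155924236), 0.08]
```

The fits agree to about 1 px between the two cameras. They give:

| Point | x (m) | y (m) | Jaw yaw (rad) |
|---|---|---|---|
| Brass peg | 0.505 | -0.193 | -0.381 |
| Socket | 0.5125 | 0.005 | 0.278 |

I'll move above the peg.

```bash
cat >> h.py <<'E'
from scipy.spatial.transform import Rotation as Ro
def delta(xyz,yaw):
    from rig import status
    s=status.read_state(); q=s["orientation"]; r=Ro.from_quat([q[1],q[2],q[3],q[0]]); M=r.as_matrix()
    T=np.array([[np.cos(yaw),np.sin(yaw),0],[np.sin(yaw),-np.cos(yaw),0],[0,0,-1]])
    print("t",round(s["t"],2),"ee",s["ee_pos"].round(4),"shift",(M.T@(np.array(xyz)-s["ee_pos"])).round(4),"turn",Ro.from_matrix(M.T@T).as_rotvec().round(4),"F",s["force"].round(2),"w",round(s["grip_width"],4))
E
python3 -c "
from h import *
delta([.5053,-.1926,.18],-.381)"
python3 -m pendant '[-0.015,-0.0195,0,0,0,0,-0.015,-0.0195,0,0,0,0,-0.015,-0.0195,0,0,0,0,-0.015,-0.0195,0,0,0,0,-0.015,-0.0195,0,0,0,0,-0.015,-0.0195,0,0,0,0,-0.015,-0.0195,0,0,0,0,-0.015,-0.0195,0,0,0,0,-0.015,-0.0195,0,0,0,0,-0.015,-0.0195,0,0,0,0,-0.015,-0.0195,0,0,0,0,-0.015,-0.0195,0,0,0,0]' -0.06
python3 -c "
from h import *
delta([.5053,-.1926,.18],-.381)"
```

```text
t 0.1 ee [ 0.2619 -0.6216  0.2494] shift [-0.3007 -0.3909  0.0699] turn [-6.00e-04  1.60e-03 -7.91e-01] F [ 0.93 -0.38  1.  ] w 0.0856
t: 1.1
ee_pos: [0.4081, -0.364, 0.25]
orientation: [0.0, 0.833, -0.553, -0.0]
force: [0.2, -0.4, 0.6]
grip_width: 0.0403
t 1.1 ee [ 0.4081 -0.364   0.25  ] shift [-0.1202 -0.1562  0.07  ] turn [ 1.000e-04  6.000e-04 -7.911e-01] F [ 0.15 -0.37  0.55] w 0.0403
```

```bash

python3 -m pendant '[-0.015,-0.0195,0,0,0,0,-0.015,-0.0195,0,0,0,0,-0.015,-0.0195,0,0,0,0,-0.015,-0.0195,0,0,0,0,-0.015,-0.0195,0,0,0,0,-0.015,-0.0195,0,0,0,0,-0.015,-0.0195,0,0,0,0,-0.015,-0.0195,0,0,0,0]'
python3 -m pendant '[0,0,0.01,0,0,-0.1,0,0,0.01,0,0,-0.1,0,0,0.01,0,0,-0.1,0,0,0.01,0,0,-0.1,0,0,0.01,0,0,-0.1,0,0,0.01,0,0,-0.1,0,0,0.01,0,0,-0.1,0,0,0,0,0,-0.091,0,0,0,0,0,0,0,0,0,0,0,0]'
python3 - <<'E'
from h import *
from rig import optics
import cv2
delta([.5053,-.1926,.12],-.381)
for n,(x,y,w,h) in {"scene":(250,110,100,100),"top":(220,170,90,70)}.items():
    c=optics.camera(n); f=c["frame"][y:y+h,x:x+w,::-1]
    cv2.imwrite(f"pics/{n}1.png",cv2.resize(f,(w*6,h*6),interpolation=cv2.INTER_CUBIC))
E
```

```text
t: 1.77
ee_pos: [0.5052, -0.193, 0.25]
orientation: [0.0, 0.833, -0.553, -0.0]
force: [0.2, -0.2, 0.1]
grip_width: 0.0402
t: 2.6
ee_pos: [0.5049, -0.1942, 0.1801]
orientation: [-0.0, 0.982, -0.191, -0.0]
force: [0.5, 0.3, 0.1]
grip_width: 0.0399
t 2.6 ee [ 0.5049 -0.1942  0.1801] shift [-0.0002 -0.0016  0.0601] turn [-0.0001  0.0005 -0.0029] F [0.49 0.33 0.07] w 0.0399
```

View pics/scene1.png

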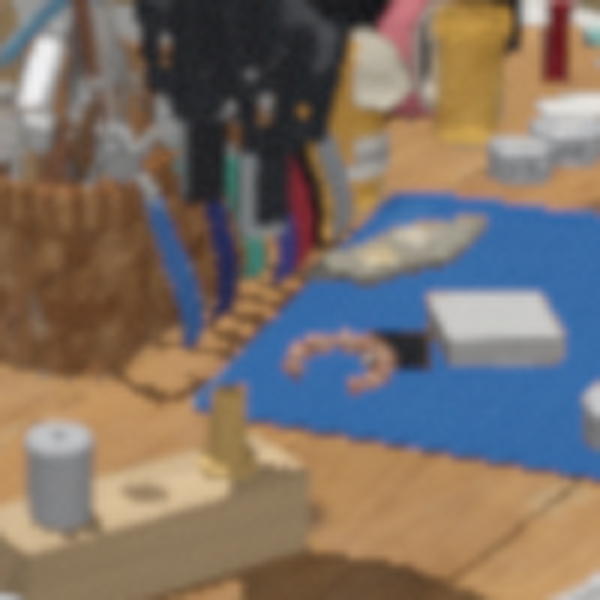

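View pics/top1.png

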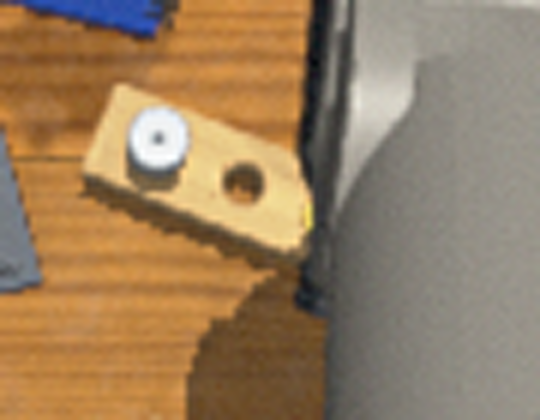

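In the scene crop, the two fingertips at columns 205 and 268 straddle the brass peg at about column 230, so the alignment is good. I'll descend now.

```bash

python3 -m pendant '[0,-0.0016,0.01,0,0,0,0,0,0.01,0,0,0,0,0,0.01,0,0,0,0,0,0.01,0,0,0,0,0,0.01,0,0,0,0,0,0.01,0,0,0,0,0,0.01,0,0,0,0,0,0,0,0,0]'
python3 - <<'E'
from h import *
from rig import optics
import cv2
delta([.5053,-.1926,.069],-.381)
for n,(x,y,w,h) in {"scene":(250,110,100,100)}.items():
    c=optics.camera(n); f=c["frame"][y:y+h,x:x+w,::-1]
    cv2.imwrite(f"pics/{n}2.png",cv2.resize(f,(w*6,h*6),interpolation=cv2.INTER_CUBIC))
E
```

```text
t: 3.37
ee_pos: [0.5043, -0.1922, 0.1079]
orientation: [-0.0, 0.982, -0.189, -0.002]
force: [-0.3, -0.5, -0.1]
grip_width: 0.0402
t 3.37 ee [ 0.5043 -0.1922  0.1079] shift [ 0.0012 -0.0001  0.0389] turn [0.0001 0.0037 0.0001] F [-0.27 -0.52 -0.15] w 0.0402
```

View pics/scene2.png

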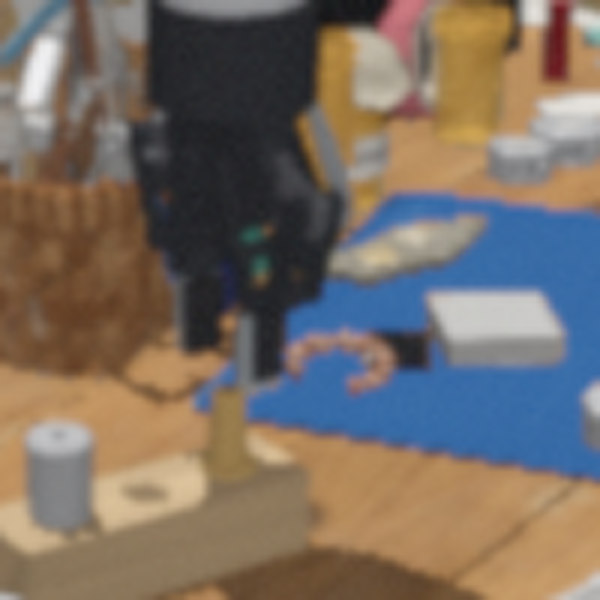

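The fingers straddle the post (columns 212–245) between columns 183 and 283. I'll go down to grip height and close.

```bash

python3 -m pendant '[0.001,0,0.008,0,0,0,0,0,0.008,0,0,0,0,0,0.008,0,0,0,0,0,0.008,0,0,0,0,0,0.007,0,0,0,0,0,0,0,0,0,0,0,0,0,0,0]'
python3 -m pendant '[0,0,0,0,0,0,0,0,0,0,0,0,0,0,0,0,0,0,0,0,0,0,0,0,0,0,0,0,0,0,0,0,0,0,0,0]' -1
python3 - <<'E'
from h import *
from rig import optics
import cv2
delta([.5053,-.1926,.069],-.381)
for n,(x,y,w,h) in {"scene":(250,110,100,100)}.items():
    c=optics.camera(n); f=c["frame"][y:y+h,x:x+w,::-1]
    cv2.imwrite(f"pics/{n}3.png",cv2.resize(f,(w*6,h*6),interpolation=cv2.INTER_CUBIC))
E
```

```text
t: 4.0
ee_pos: [0.5062, -0.1929, 0.0707]
orientation: [-0.0, 0.982, -0.189, -0.001]
force: [0.2, -0.2, 0.0]
grip_width: 0.0401
t: 4.5
ee_pos: [0.5069, -0.1931, 0.0718]
orientation: [0.0, 0.982, -0.189, 0.0]
force: [-2.1, 0.8, 5.1]
grip_width: 0.0165
t 4.5 ee [ 0.5069 -0.1931  0.0718] shift [-0.0016  0.0001  0.0028] turn [ 0.     -0.0008 -0.    ] F [-2.15  0.8   5.14] w 0.0165
```

View pics/scene3.png

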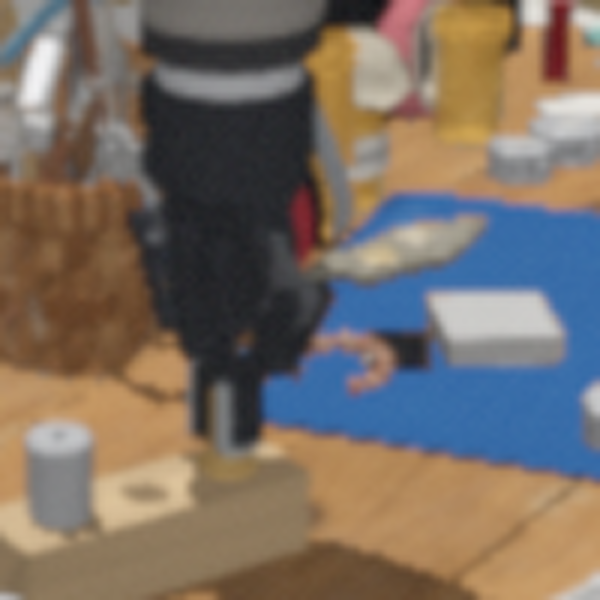

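The fingers stopped at 16.5 mm, so they hold the post. The crop shows them around it just above the collar, at about (228,465). I'll lift straight up.

```bash

python3 -m pendant '[0,0,-0.004,0,0,0,0,0,-0.008,0,0,0,0,0,-0.01,0,0,0,0,0,-0.01,0,0,0,0,0,-0.01,0,0,0,0,0,-0.01,0,0,0,0,0,-0.01,0,0,0,0,0,-0.01,0,0,0,0,0,-0.01,0,0,0,0,0,-0.01,0,0,0,0,0,0,0,0,0,0,0,0,0,0,0]'
python3 - <<'E'
from h import *
from rig import optics
import cv2
delta([.5125,.0047,.165],.278)
for n,(x,y,w,h) in {"scene":(250,90,100,100)}.items():
    c=optics.camera(n); f=c["frame"][y:y+h,x:x+w,::-1]
    cv2.imwrite(f"pics/{n}4.png",cv2.resize(f,(w*6,h*6),interpolation=cv2.INTER_CUBIC))
E
```

```text
t: 5.55
ee_pos: [0.5069, -0.1932, 0.164]
orientation: [0.0, 0.982, -0.189, 0.001]
force: [-0.5, -0.2, -2.6]
grip_width: 0.0162
t 5.55 ee [ 0.5069 -0.1932  0.164 ] shift [-0.0684 -0.1857 -0.0011] turn [ 5.000e-04 -1.300e-03 -6.591e-01] F [-0.54 -0.19 -2.62] w 0.0162
```

View pics/scene4.png

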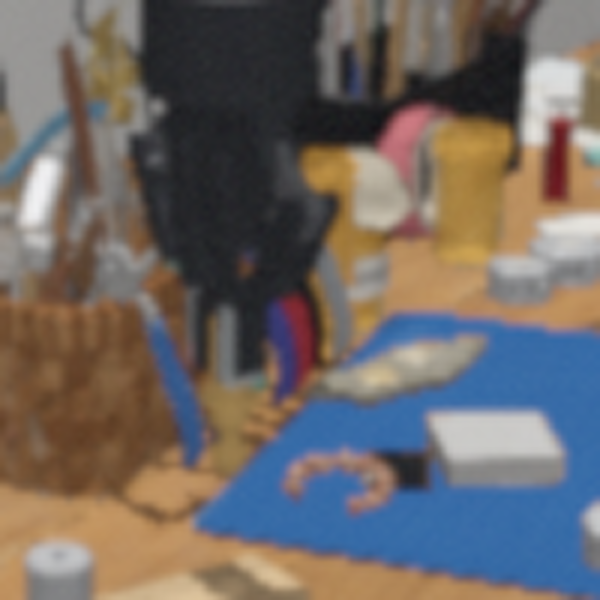

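The peg is out and hanging upright, with its shank visible at about (230,440). I'll carry it over the socket.

```bash

python3 -m pendant '[-0.0057,-0.0155,0,0,0,0,-0.0057,-0.0155,0,0,0,0,-0.0057,-0.0155,0,0,0,0,-0.0057,-0.0155,0,0,0,0,-0.0057,-0.0155,0,0,0,0,-0.0057,-0.0155,0,0,0,0,-0.0057,-0.0155,0,0,0,0,-0.0057,-0.0155,0,0,0,0,-0.0057,-0.0155,0,0,0,0,-0.0057,-0.0155,0,0,0,0,-0.0057,-0.0155,0,0,0,0,-0.0057,-0.0155,0,0,0,0]'
python3 -m pendant '[0,0,0,0,0,-0.1,0,0,0,0,0,-0.1,0,0,0,0,0,-0.1,0,0,0,0,0,-0.1,0,0,0,0,0,-0.1,0,0,0,0,0,-0.1,0,0,0,0,0,-0.059,0,0,0,0,0,0,0,0,0,0,0,0]'
python3 -c "
from h import *
delta([.5125,.0047,.13],.278)"
```

```text
t: 6.6
ee_pos: [0.5116, 0.0058, 0.1625]
orientation: [0.0, 0.982, -0.189, -0.001]
force: [0.9, -0.1, -2.0]
grip_width: 0.0158
t: 7.35
ee_pos: [0.5118, 0.0049, 0.1627]
orientation: [-0.0, 0.991, 0.137, -0.001]
force: [-0.5, 0.4, -2.5]
grip_width: 0.0163
t 7.35 ee [0.5118 0.0049 0.1627] shift [0.0007 0.0004 0.0327] turn [-0.0005  0.0012 -0.0022] F [-0.48  0.38 -2.49] w 0.0163
```

```bash

python3 -m pendant '[0,0,0.007,0,0,0,0,0,0.007,0,0,0,0,0,0.007,0,0,0,0,0,0.007,0,0,0,0,0,0.007,0,0,0,0,0,0.005,0,0,0,0,0,0,0,0,0,0,0,0,0,0,0]'
python3 - <<'E'
from h import *
from rig import optics
import cv2
delta([.5125,.0047,.121],.278)
for n,(x,y,w,h) in {"scene":(190,150,90,90),"top":(160,170,100,75)}.items():
    c=optics.camera(n); f=c["frame"][y:y+h,x:x+w,::-1]
    cv2.imwrite(f"pics/{n}5.png",cv2.resize(f,None,fx=6.6667,fy=6.6667,interpolation=cv2.INTER_CUBIC))
E
```

```text
t: 8.02
ee_pos: [0.512, 0.0052, 0.1229]
orientation: [-0.0, 0.99, 0.139, -0.0]
force: [0.0, -0.2, -1.4]
grip_width: 0.0156
t 8.02 ee [0.512  0.0052 0.1229] shift [0.0003 0.0006 0.0019] turn [-0.0003  0.0007  0.0001] F [ 0.02 -0.22 -1.39] w 0.0156
```

View pics/scene5.png

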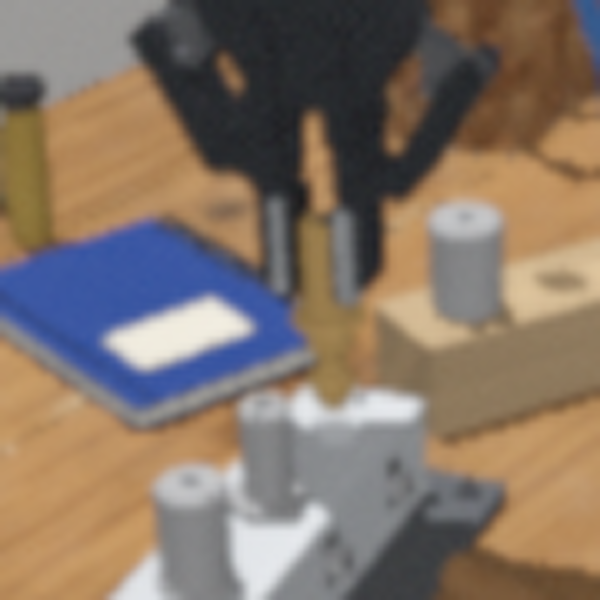

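View pics/top5.png

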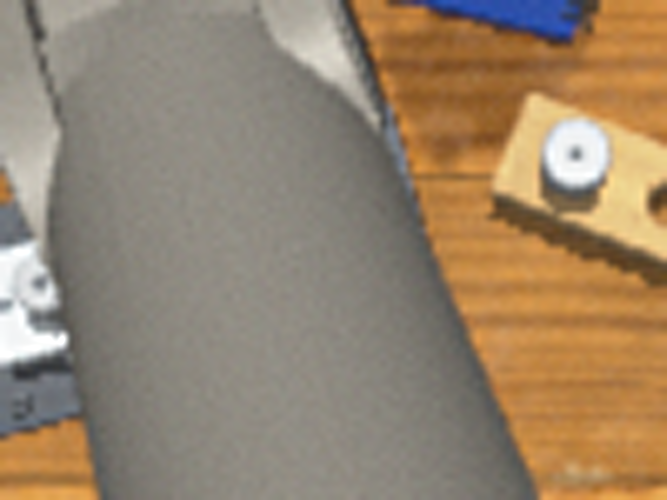

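```bash

python3 - <<'E'
from h import *
k=20/3
def cr(X): return ((proj("scene",X)-(190,150)+.5)*k-.5).round(1)
for z in(.0566,.0925,.131): print(z,cr([.512,.0052,z]))
print("socket",cr([.5125,.0047,.046]), ((o("scene",(275,249))-(190,150)+.5)*k-.5))
print("d/dx1mm",cr([.513,.0052,.0566])-cr([.512,.0052,.0566]),"dy",cr([.512,.0062,.0566])-cr([.512,.0052,.0566]))
E
```

```text
0.0566 [332.5 406.2]
0.0925 [328.4 318.3]
0.131 [323.8 220.8]
socket [333.5 430.6] [333.5        432.16666667]
d/dx1mm [-2.1 -0.8] dy [-1.8  1.1]
```

```bash

python3 - <<'E'
import cv2
f=cv2.imread("pics/scene5.png")[180:440,220:480]
cv2.imwrite("pics/scene5b.png",cv2.resize(f,(780,600) if 0 else (600,600),interpolation=cv2.INTER_CUBIC))
E
```

```text
(no output)
```

View pics/scene5b.png

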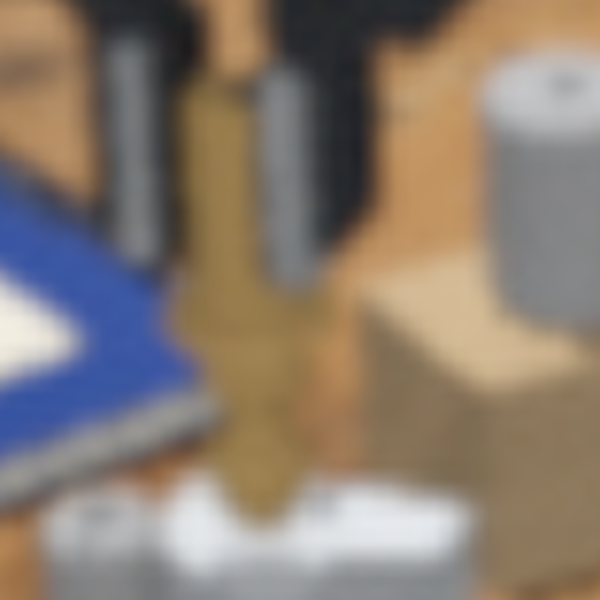

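The foot tip is at column 333 and the socket's predicted column is 333.5. The collar is at 329.4 against a predicted 328.4, so the peg is upright and aligned. I'll lower it gently into the mouth.

```bash

python3 -m pendant '[0.0003,0.0006,0.003,0,0,0,0,0,0.003,0,0,0,0,0,0.003,0,0,0,0,0,0.003,0,0,0,0,0,0,0,0,0]'
python3 -m pendant '[0,0,0.002,0,0,0,0,0,0.002,0,0,0,0,0,0,0,0,0]'
python3 -m pendant '[0,0,0.002,0,0,0,0,0,0.002,0,0,0,0,0,0,0,0,0]'
python3 -c "
from h import *
delta([.5125,.0047,.0778],.278)"
```

```text
t: 8.53
ee_pos: [0.5122, 0.0045, 0.1106]
orientation: [-0.0, 0.99, 0.139, -0.001]
force: [0.8, 0.8, -1.3]
grip_width: 0.016
t: 8.78
ee_pos: [0.5125, 0.0046, 0.1069]
orientation: [-0.0, 0.99, 0.139, -0.0]
force: [0.6, 0.4, -1.5]
grip_width: 0.0159
t: 9.03
ee_pos: [0.5125, 0.0045, 0.1029]
orientation: [-0.0, 0.99, 0.139, -0.0]
force: [-0.4, 0.4, -1.4]
grip_width: 0.0161
t 9.03 ee [0.5125 0.0045 0.1029] shift [ 0.0001 -0.0002  0.0251] turn [-0.0001  0.0005 -0.0001] F [-0.44  0.36 -1.42] w 0.0161
```

```bash

python3 -m pendant '[0,0,0.002,0,0,0,0,0,0.001,0,0,0,0,0,0,0,0,0]'
python3 -m pendant '[0,0,0.002,0,0,0,0,0,0.001,0,0,0,0,0,0,0,0,0]'
python3 -m pendant '[0,0,0.002,0,0,0,0,0,0.001,0,0,0,0,0,0,0,0,0]'
python3 -c "
from h import *
delta([.5125,.0047,.0778],.278)"
```

```text
t: 9.28
ee_pos: [0.5126, 0.0045, 0.1001]
orientation: [-0.0, 0.99, 0.139, -0.0]
force: [0.1, -0.2, -1.5]
grip_width: 0.0161
t: 9.53
ee_pos: [0.5125, 0.0045, 0.097]
orientation: [-0.0, 0.99, 0.139, -0.0]
force: [-0.2, -0.6, -0.8]
grip_width: 0.0162
t: 9.78
ee_pos: [0.5125, 0.0045, 0.094]
orientation: [-0.0, 0.99, 0.139, -0.0]
force: [0.3, 0.5, -1.6]
grip_width: 0.0161
t 9.78 ee [0.5125 0.0045 0.094 ] shift [ 0.     -0.0002  0.0162] turn [-0.0001  0.0004 -0.    ] F [ 0.28  0.46 -1.59] w 0.0161
```

Sixteen millimetres in with no side force. Next it meets the catch.

```bash

python3 -m pendant '[0,0,0.001,0,0,0,0,0,0.001,0,0,0,0,0,0.001,0,0,0]'
python3 -m pendant '[0,0,0.001,0,0,0,0,0,0.001,0,0,0,0,0,0,0,0,0]'
python3 -m pendant '[0,0,0.001,0,0,0,0,0,0.001,0,0,0,0,0,0,0,0,0]'
python3 -c "
from h import *
delta([.5125,.0047,.0778],.278)"
```

```text
t: 10.03
ee_pos: [0.5127, 0.0045, 0.0912]
orientation: [0.0, 0.99, 0.139, 0.0]
force: [-1.1, -1.1, -1.5]
grip_width: 0.0165
t: 10.28
ee_pos: [0.5126, 0.0044, 0.0895]
orientation: [0.0, 0.99, 0.139, -0.0]
force: [-1.5, -0.6, 2.2]
grip_width: 0.0162
t: 10.53
ee_pos: [0.5129, 0.0045, 0.0876]
orientation: [0.0, 0.99, 0.138, 0.0]
force: [-2.6, -1.1, 2.6]
grip_width: 0.0157
t 10.53 ee [0.5129 0.0045 0.0876] shift [-0.0003 -0.0003  0.0098] turn [ 0.0004 -0.0004 -0.0001] F [-2.63 -1.05  2.61] w 0.0157
```

```bash

python3 -m pendant '[0,0,0.001,0,0,0,0,0,0.001,0,0,0,0,0,0,0,0,0]'
python3 -m pendant '[0,0,0.001,0,0,0,0,0,0.001,0,0,0,0,0,0,0,0,0]'
python3 -m pendant '[0,0,0.001,0,0,0,0,0,0.001,0,0,0,0,0,0,0,0,0]'
python3 -c "
from h import *
delta([.5125,.0047,.0778],.278)"
```

```text
t: 10.78
ee_pos: [0.5129, 0.0046, 0.0857]
orientation: [0.0, 0.99, 0.139, 0.0]
force: [-0.6, -1.2, 0.9]
grip_width: 0.0159
t: 11.03
ee_pos: [0.5124, 0.0044, 0.0827]
orientation: [-0.0, 0.99, 0.139, -0.0]
force: [0.4, -0.8, -5.6]
grip_width: 0.0159
t: 11.28
ee_pos: [0.5122, 0.0044, 0.0806]
orientation: [-0.0, 0.99, 0.139, -0.0]
force: [1.6, -1.3, -8.5]
grip_width: 0.0161
t 11.28 ee [0.5122 0.0044 0.0806] shift [ 0.0004 -0.0002  0.0028] turn [-0.0003  0.0009 -0.    ] F [ 1.57 -1.29 -8.54] w 0.0161
```

The catch has snapped and is now drawing the peg down, with Fz at -8.5 N. About 2–3 mm remain, so I'll follow until the collar meets the bar.

```bash

python3 -m pendant '[0,0,0.001,0,0,0,0,0,0,0,0,0]'
python3 -m pendant '[0,0,0.001,0,0,0,0,0,0,0,0,0]'
python3 -m pendant '[0,0,0.0005,0,0,0,0,0,0,0,0,0]'
python3 -c "
from h import *
delta([.5125,.0047,.0778],.278)"
```

```text
t: 11.45
ee_pos: [0.5123, 0.0046, 0.0794]
orientation: [-0.0, 0.99, 0.139, -0.0]
force: [2.3, 0.1, -12.8]
grip_width: 0.0165
t: 11.62
ee_pos: [0.5124, 0.0046, 0.079]
orientation: [-0.0, 0.99, 0.139, -0.0]
force: [0.3, -0.1, -7.9]
grip_width: 0.0161
t: 11.78
ee_pos: [0.5125, 0.0046, 0.0788]
orientation: [0.0, 0.99, 0.139, -0.0]
force: [0.5, 0.1, -4.9]
grip_width: 0.0163
t 11.78 ee [0.5125 0.0046 0.0788] shift [ 0.    -0.     0.001] turn [-0.      0.0004  0.0001] F [ 0.48  0.13 -4.89] w 0.0163
```

```bash

python3 -m pendant '[0,0,0.001,0,0,0,0,0,0,0,0,0]'
python3 -m pendant '[0,0,0.001,0,0,0,0,0,0,0,0,0]'
python3 -m pendant '[0,0,0.001,0,0,0,0,0,0,0,0,0]'
python3 - <<'E'
from h import *
from rig import optics
import cv2
delta([.5125,.0047,.0778],.278)
for n,(x,y,w,h) in {"scene":(190,150,90,90)}.items():
    c=optics.camera(n); f=c["frame"][y:y+h,x:x+w,::-1]
    cv2.imwrite(f"pics/{n}6.png",cv2.resize(f,None,fx=6.6667,fy=6.6667,interpolation=cv2.INTER_CUBIC))
E
```

```text
t: 11.95
ee_pos: [0.5129, 0.0047, 0.078]
orientation: [0.0, 0.99, 0.139, 0.0]
force: [0.1, 0.8, -1.5]
grip_width: 0.0164
t: 12.12
ee_pos: [0.5129, 0.0047, 0.0778]
orientation: [0.0, 0.99, 0.139, 0.0]
force: [-3.9, -0.4, 6.6]
grip_width: 0.0163
t: 12.28
ee_pos: [0.513, 0.0047, 0.0777]
orientation: [0.001, 0.99, 0.139, 0.0]
force: [-7.3, -0.5, 19.6]
grip_width: 0.0163
t 12.28 ee [0.513  0.0047 0.0777] shift [-0.0005 -0.0001 -0.0001] turn [ 0.0014 -0.0003  0.    ] F [-7.32 -0.54 19.59] w 0.0163
```

View pics/scene6.png

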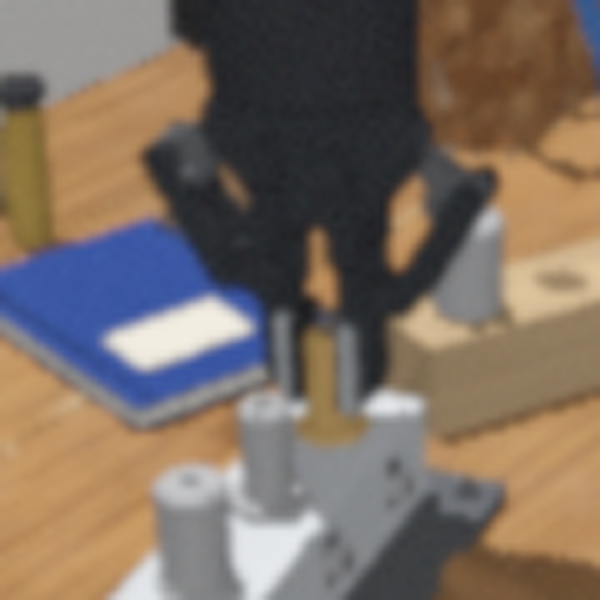

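The collar is on the bar: the TCP is solid at 0.0777 (home predicted at 0.0778) with a 19.6 N push, and the crop shows the collar flat at about (335,430). I'll hold briefly, then ease off.

```bash

python3 -m pendant '[0,0,0,0,0,0,0,0,0,0,0,0,0,0,0,0,0,0]'
python3 -m pendant '[0,0,-0.0007,0,0,0,0,0,-0.0007,0,0,0,0,0,0,0,0,0]'
python3 -m pendant '[0,0,-0.0005,0,0,0,0,0,-0.0005,0,0,0,0,0,0,0,0,0]'
```

```text
t: 12.58
ee_pos: [0.513, 0.0047, 0.0777]
orientation: [0.001, 0.99, 0.139, 0.0]
force: [-7.3, -1.0, 18.2]
grip_width: 0.0159
t: 12.83
ee_pos: [0.5129, 0.0047, 0.0778]
orientation: [0.0, 0.99, 0.139, 0.0]
force: [-2.8, -0.2, 7.1]
grip_width: 0.016
t: 13.08
ee_pos: [0.5128, 0.0045, 0.0781]
orientation: [-0.0, 0.99, 0.138, 0.0]
force: [-0.2, -0.3, -1.9]
grip_width: 0.016
```

Force is now neutral. I'll start the slow pull.

```bash

python3 -m pendant '[0,0,-0.0004,0,0,0,0,0,0,0,0,0]'
python3 -m pendant '[0,0,-0.0004,0,0,0,0,0,0,0,0,0]'
python3 -m pendant '[0,0,-0.0004,0,0,0,0,0,0,0,0,0]'
```

```text
t: 13.25
ee_pos: [0.5127, 0.0045, 0.0784]
orientation: [-0.0, 0.99, 0.139, -0.0]
force: [-0.6, 0.1, -2.7]
grip_width: 0.0162
t: 13.42
ee_pos: [0.5125, 0.0045, 0.0788]
orientation: [-0.0, 0.99, 0.139, -0.0]
force: [0.4, -0.1, -3.8]
grip_width: 0.0161
t: 13.58
ee_pos: [0.5124, 0.0044, 0.079]
orientation: [-0.0, 0.99, 0.139, -0.0]
force: [-0.1, 0.0, -8.0]
grip_width: 0.0162
```

```bash

python3 -m pendant '[0,0,-0.0004,0,0,0,0,0,0,0,0,0]'
python3 -m pendant '[0,0,-0.0003,0,0,0,0,0,0,0,0,0]'
```

```text
t: 13.75
ee_pos: [0.5123, 0.0044, 0.0793]
orientation: [-0.0, 0.99, 0.139, -0.0]
force: [1.2, -0.1, -10.8]
grip_width: 0.0163
t: 13.92
ee_pos: [0.5122, 0.0044, 0.0795]
orientation: [-0.0, 0.99, 0.139, -0.0]
force: [2.8, -0.7, -16.1]
grip_width: 0.016
```

```bash

python3 -m pendant '[0,0,-0.0001,0,0,0]'
python3 -m pendant '[0,0,0,0,0,0]'
```

```text
t: 14.0
ee_pos: [0.5122, 0.0044, 0.0796]
orientation: [-0.0, 0.99, 0.139, -0.001]
force: [2.8, -0.3, -19.2]
grip_width: 0.0159
t: 14.08
ee_pos: [0.5122, 0.0044, 0.0796]
orientation: [-0.0, 0.99, 0.139, -0.001]
force: [3.2, -0.9, -18.4]
grip_width: 0.0163
```

```bash

python3 -m pendant '[0,0,0.0001,0,0,0,0,0,0,0,0,0,0,0,0,0,0,0]'
python3 -m pendant '[0,0,0,0,0,0,0,0,0,0,0,0,0,0,0,0,0,0]'
python3 -m pendant '[0,0,0,0,0,0,0,0,0,0,0,0,0,0,0,0,0,0]'
```

```text
t: 14.33
ee_pos: [0.5122, 0.0044, 0.0797]
orientation: [0.0, 0.99, 0.139, -0.0]
force: [2.0, -0.9, -21.2]
grip_width: 0.016
t: 14.58
ee_pos: [0.5122, 0.0044, 0.0798]
orientation: [0.0, 0.99, 0.139, -0.0]
force: [2.7, -1.1, -22.5]
grip_width: 0.0158
t: 14.83
ee_pos: [0.5122, 0.0044, 0.0798]
orientation: [0.0, 0.99, 0.139, -0.0]
force: [1.2, -1.3, -23.0]
grip_width: 0.0159
```

The pull crept up as the arm settled, to about 21 N net, which is under the 25 N limit. I'll ease to about 15 N for the hold.

```bash

python3 -m pendant '[0,0,0.0004,0,0,0,0,0,0,0,0,0]'
python3 -m pendant '[0,0,0,0,0,0,0,0,0,0,0,0,0,0,0,0,0,0]'
python3 -m pendant '[0,0,0,0,0,0,0,0,0,0,0,0,0,0,0,0,0,0]'
```

```text
t: 15.0
ee_pos: [0.5124, 0.0045, 0.0797]
orientation: [0.0, 0.99, 0.139, -0.0]
force: [-1.2, -1.1, -19.4]
grip_width: 0.0156
t: 15.25
ee_pos: [0.5124, 0.0045, 0.0797]
orientation: [0.0, 0.99, 0.139, -0.0]
force: [-0.4, -1.4, -19.3]
grip_width: 0.0161
t: 15.5
ee_pos: [0.5125, 0.0045, 0.0797]
orientation: [0.0, 0.99, 0.138, -0.0]
force: [-0.7, -0.7, -17.5]
grip_width: 0.0162
```

The hold is done, at about 16–18 N net. Now I'll ease down to home.

```bash

python3 -m pendant '[0,0,0.0004,0,0,0,0,0,0.0004,0,0,0,0,0,0,0,0,0]'
python3 -m pendant '[0,0,0.0004,0,0,0,0,0,0.0004,0,0,0,0,0,0,0,0,0]'
python3 -m pendant '[0,0,0.0004,0,0,0,0,0,0.0004,0,0,0,0,0,0,0,0,0]'
```

```text
t: 15.75
ee_pos: [0.5129, 0.0045, 0.0793]
orientation: [0.0, 0.99, 0.138, 0.0]
force: [-3.2, -1.4, -10.6]
grip_width: 0.0158
t: 16.0
ee_pos: [0.5131, 0.0048, 0.0787]
orientation: [0.0, 0.99, 0.139, 0.0]
force: [-3.6, 0.3, -3.1]
grip_width: 0.0159
t: 16.25
ee_pos: [0.5131, 0.0049, 0.0779]
orientation: [0.0, 0.99, 0.139, 0.0]
force: [-5.9, -0.3, -0.3]
grip_width: 0.0162
```

```bash

python3 -m pendant '[0,0,0.0007,0,0,0,0,0,0.0003,0,0,0,0,0,0,0,0,0]'
python3 -m pendant '[0,0,0,0,0,0,0,0,0,0,0,0,0,0,0,0,0,0,0,0,0,0,0,0]' -0.06
python3 -c "
from h import *
delta([.5125,.0047,.0778],.278)"
```

```text
t: 16.5
ee_pos: [0.5131, 0.0049, 0.0778]
orientation: [0.0, 0.99, 0.139, 0.0]
force: [-8.2, -1.2, 11.2]
grip_width: 0.016
t: 16.83
ee_pos: [0.5142, 0.005, 0.077]
orientation: [-0.0, 0.99, 0.139, 0.002]
force: [-0.2, 0.6, 0.2]
grip_width: 0.04
t 16.83 ee [0.5142 0.005  0.077 ] shift [-0.0017 -0.0002 -0.0008] turn [ 0.0002 -0.0031  0.0001] F [-0.23  0.56  0.2 ] w 0.04
```

Released, and forces are at zero. I'll withdraw straight up, then move clear for a look.

```bash

python3 -m pendant '[-0.0015,0,-0.004,0,0,0,0,0,-0.01,0,0,0,0,0,-0.01,0,0,0,0,0,-0.015,0,0,0,0,0,-0.02,0,0,0,0,0,-0.02,0,0,0,0,0,-0.02,0,0,0,0,0,-0.02,0,0,0,0,0,-0.02,0,0,0,0,0,0,0,0,0]'
python3 -m pendant '[0,0.03,0,0,0,0,0,0.03,0,0,0,0,0,0.03,0,0,0,0,0,0.03,0,0,0,0,0,0.03,0,0,0,0,0,0.03,0,0,0,0,0,0.03,0,0,0,0,0,0,0,0,0,0,0,0,0,0,0,0]'
python3 - <<'E'
from h import *
from rig import optics
import cv2
for n,(x,y,w,h) in {"scene":(190,160,130,100),"top":(145,160,150,110)}.items():
    c=optics.camera(n); f=c["frame"][y:y+h,x:x+w,::-1]
    cv2.imwrite(f"pics/{n}7.png",cv2.resize(f,None,fx=5,fy=5,interpolation=cv2.INTER_CUBIC))
k=5
def cr(n,X,o0): return ((proj(n,X)-o0+.5)*k-.5).round(1)
for z in (.046,.05,.086): print(z,cr("scene",[.5125,.0047,z],(190,160)),cr("top",[.5125,.0047,z],(145,160)))
E
```

```text
t: 17.67
ee_pos: [0.5137, 0.0048, 0.2203]
orientation: [0.001, 0.99, 0.139, 0.004]
force: [0.7, 0.6, 0.3]
grip_width: 0.04
t: 18.42
ee_pos: [0.5687, -0.1999, 0.2153]
orientation: [0.0, 0.991, 0.137, 0.0]
force: [-0.7, 0.8, -0.4]
grip_width: 0.04
0.046 [250.  272.9] [307.  217.4]
0.05 [249.7 265.7] [306.4 216.5]
0.086 [246.6 200. ] [300.6 208.8]
```

View pics/scene7.png

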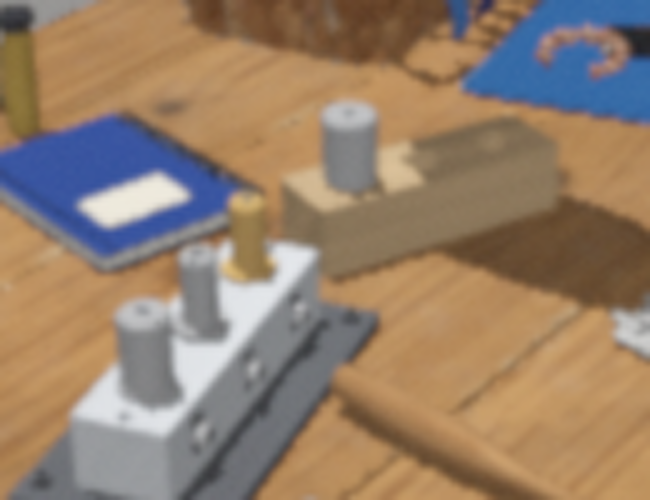

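View pics/top7.png

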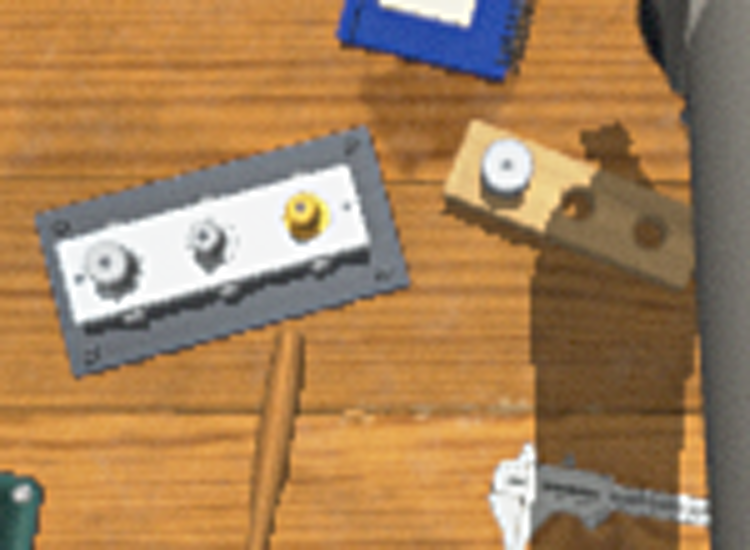

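The peg stands upright with its collar flat. Its top is at (248,200) against a predicted (247,200), and the steel peg is unmoved at (506,165) in the top crop. I'll hand in.

```bash
python3 -c "
from rig import workorder
print(workorder.hand_in())"
```

```text
the job is handed in; nothing more can be done
None
```

The brass peg is seated in the jig's socket, its catch held under a pull test, and I handed the job in at about 18.5 s.

- **Seating:** The peg went down without side load and the catch snapped. The collar then met the bar under a push of about 20 N, with the gripper 0.1 mm from the home height I had worked out.
- **Pull test:** I raised the pull slowly, aiming for 15 N. It crept up while the arm settled and peaked at about 21 N net (23 N at the wrist), more than intended but under your 25 N limit. I then eased it back and held about 16–18 N net for half a second. The peg rose about 2 mm in all, and the catch held. I then lowered it home and released it.
- **Last checks:** After release the forces were near zero. In the final pictures the peg is upright with its collar flat, its top within about 1–2 enlarged pixels (about 0.6 mm) of where it should be. The steel peg has not moved, and the other things in view look undisturbed.

No check failed. My estimates of where the peg sat in the rack differed by about 1.5 mm between the camera and the gripper, within the stated calibration error plus the hole clearance.

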